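# Square up a sheet-metal cover and hang it on the bar

### The job

Slide the grey U-shaped cover along the plywood squaring board, without lifting it, until its long side is flush against the long fence and its end is flush against the short fence, and let go of it. Then grip it across its width, lift it straight up out of the corner and hang it astride the bar of the stand, level, in line with the bar and about at its middle, and let go. Leave the other things on the bench where they are.

Things in the scene. Friction and masses are not known exactly. Their poses are not given: they have to be found in the camera images.
- cover: Grey sheet-metal cover: inverted U, open below and at both (alike) ends, 100 mm long (its x), 46 wide (its y), 38 high (z up), wall 3: 40 mm clear between the legs, inner roof 35 mm above the legs' lower edges. Dark vent slots on top; about 0.12 kg. Origin: centre, at the legs' lower edges. Starts standing on the squaring board off both fences, its length within 25 degrees of the long fence.
- squaring_board: Plywood squaring board, fixed, 180 (its x) x 220 (its y) x 8 mm, with two aluminium fences 14 mm wide and 10 mm higher than the plywood (screw heads +1.5). Long fence along y at the +x (far) edge, inner face at x = 76 mm; short fence along x at the left, +y edge, inner face at y = 96 mm. Origin: centre of its underside, z up. Cover flush with both: its origin at x 53, y 46, z 8 mm, length along y.
- board_corner (a point): Point on the top of the plywood where the inner faces of the two fences would meet (x 76, y 96, z 8 mm of the squaring board's frame); axes as the board's. A shelf hangs over the rear of the bench, about 0.6 m above it and beyond x = 0.63 m of the robot: lift no higher than needed.
- hanging_stand: Fixed steel stand left or right of the board: base 90 (its x) x 180 (its y) x 8 mm, two posts 14 mm thick at y = -75 and 75 mm, on them a horizontal aluminium bar along y, 180 mm long, 20 x 20 mm, flat on top, its top 85 mm above the bench. Origin: centre of its underside, z up. A cover hung home has its inner roof on the bar and its origin 35 mm below the bar's top.
- bar_mid (a point): Centre of the top face of the stand's bar; axes as the stand's (y along the bar).
- pen: white pen, 145 mm long, lying between the board and the stand; origin at the centre of its underside
- focus_motor: small brown motor, 58x24x16 mm, lying behind the gap between board and stand; origin at the centre of its underside
- camera: dark blue camera, 131x66x97 mm, standing at the back; origin at the centre of its underside
- phone_frame: opened black phone chassis, 140x72x10 mm, lying at the right; origin at the centre of its underside
- lens_barrel: black lens barrel, 46 mm across, 23 mm high, standing at the back; origin at the centre of its underside

How it is judged:
By the outcome, as a careful person would: the job done as asked, in the order asked, and still so for the second after the job is handed in, with the robot touching nothing.
It also fails if it takes over 58 s, if anything falls off the work surface, if the arm or the gripper's body presses on something with over 40 N, if the wrist force passes 120 N, or if a joint passes its speed limit or range.

### The arm

A 6-joint arm with a two-finger parallel gripper is mounted at the origin on a cart in front of the work surface, level with it; the furniture and walls round the work are solid. World frame = base frame: x ahead of the robot, y to its left, z up, the work surface at z = 0. Lengths are in m, angles in rad, forces in N, time in s.
With the tool pointing down it reaches from about 0.35 to 0.85 m from the base axis. Payload 8.1 kg.
Tool frame: the origin (TCP) lies on the centre line of the jaws, within the pads' length; the fingertips stand 11 mm ahead of it and the grasp point (between the pads) lies 8 mm behind it; z points along the fingers, y is the line along which they close (so a half turn about z gives the same grasp; the last joint's range is limited). The gripper opens to 85 mm and grips with 20 to 120 N. Pads are 22 mm wide; open, the fingers measure 114 mm over their backs; the gripper's body (76 mm by 85 mm) begins 54 mm behind the grasp point. The pads swing forward as they close: fully open they stand 13 mm farther back than shut.
Start: joints at [-1.393, 0.13, 1.488, -0, 1.523, -0.085], TCP at [0.156, -0.579, 0.242] pointing down, gripper open.
Joint ranges: [-2.96, 2.96], [-0.89, 2.26], [0.02, 2.5], [-1.34, 4.48], [0, 2.73], [-2.66, 2.66]. Speed limits (rad/s): [2.39, 2.39, 2.79, 3.14, 3.14, 3.14].

### API

Orientations are given as a rotation vector (axis times angle).
In Python, from rig import ctrl, optics gives the robot as it stands (ctrl), with the cameras (optics).
- The arm moves only by the tool tcp_steps, called after ">>>" as name([rows], argument=value, ...), one row to a line, values as JSON. Schema: {"type":"object","properties":{"rows":{"type":"array","items":{"type":"array","items":{"type":"number"},"minItems":6,"maxItems":6},"minItems":1,"maxItems":10},"aperture":{"type":"number"},"only":{"type":"string"},"quiet":{"type":"boolean"},"lines":{"type":"string"}},"required":["rows"],"additionalProperties":false}. rows is a list of rows, 1 to 10 of them, each of 6 numbers: dx, dy, dz in fractions of the full range, 1 being 1 m, then a rotation vector rx, ry, rz in fractions of the full range, 1 being 180 degrees; each row is the pose to reach, as a shift and turn from the pose commanded when the call began, along the tool's axes at that moment; what a row does not reach only later rows make up. A row lasts 1/10 s, in which the tool goes at most 0.05 m and 0.15 rad, less where a joint would pass 70% of its speed; a pose out of reach is approached as far as the arm can. aperture is the opening from 0.0 (shut) to 1.0 (fully open), set as the call begins (left out keeps the last). The fingers move at their own pace and stop on an object; the grip force is fixed at half the most. Time passes only in rows, so rows that do not move let the fingers close. The tool returns the time, the measured TCP pose, the force, the opening and the grip force at its end. only (a regular expression) keeps the lines of the reply that match it, lines (a string "A,B") keeps lines A to B, and quiet returns only ok. A shift or turn number past 1, either way, is cut back to 1. Input that does not fit is refused with a message, and nothing moves.
- ctrl.read_state(): the state, without advancing time (a new reading comes with each control period).
- optics.camera(name): name is "scene" or "side" or "wrist"; returns the picture (480x640x3 uint8, red, green, blue); there is no depth.
- optics.get_calibration(name): a dict with "fx", "fy", "cx", "cy" (pixels), "T" (4x4, takes a point from camera to world coordinates). Camera axes: x right, y down, z forward; pixel columns grow to the right and rows downward; lengths in m; the calibration is good to about 2 mm. A picture is of the moment at which its call begins: read the wrist's pose just before it. get_calibration takes no time and is no camera call; for the wrist camera it gives the pose at the moment of the call.
- ctrl.close_job(): hands the job in; it is judged then, once.
The state is a dict: "time_s": time; "qpos": joint angles; "qd": joint speeds; "joint_efforts": joint torques, N m; "ee_pos": TCP position; "tcp_rot": TCP orientation; "force": force on the tool from outside, world axes, zero at the start; "moment": the same for the moment, N m; "width": opening from 0.0 (shut) to 1.0 (fully open); "finger_force": force on a finger pad.
Only numpy, scipy, OpenCV 4.12 (cv2) and the standard library are available. Lean on these libraries where they do the work, as an engineer would, in place of code of your own. Each camera call takes 0.05 s, during which the arm holds its last target. There are 200 camera calls.

## Working session

There is one attempt and no reset: what is moved stays moved. The work goes in short steps, Python scripts to look and compute and a tool call to move; the robot and the scene stay as the last step left them, time stands still between calls to the robot, and variables do not carry over. Pictures are saved under pics/ and viewed, at most 10 in all, crops included, and the job is handed in when it is done.

```bash
ls; mkdir -p pics; python3 - <<'E'
from rig import ctrl, optics
import cv2,numpy as np
np.set_printoptions(precision=4,suppress=True)
for n in ("scene","side"):
    im=optics.camera(n); cv2.imwrite(f"pics/{n}0.png",im[:,:,::-1]); c=optics.get_calibration(n); print(n,c["fx"],c["cx"],c["cy"]); print(c["T"])
c=optics.get_calibration("wrist"); print(c)
print(ctrl.read_state())
E
```

```text
pics
rig.py
scene 590.4067396880286 318.00264968222785 240.24329728345825
[[-0.6209 -0.6114  0.4906 -0.0185]
 [-0.7839  0.4778 -0.3966  0.5179]
 [ 0.008  -0.6308 -0.7759  1.0964]
 [ 0.      0.      0.      1.    ]]
side 500.680128742116 316.97479650432723 243.36935527892084
[[ 0.4189 -0.7471  0.5161  0.001 ]
 [-0.908  -0.3496  0.2308 -0.3052]
 [ 0.008  -0.5654 -0.8248  1.0454]
 [ 0.      0.      0.      1.    ]]
{'fx': 355.7149086707061, 'fy': 355.7149086707061, 'cx': 321.9901089595769, 'cy': 241.0041425534593, 'T': array([[ 0.2605, -0.9225, -0.2849,  0.2286],
       [-0.9655, -0.2491, -0.0763, -0.5593],
       [-0.0006,  0.295 , -0.9555,  0.3727],
       [ 0.    ,  0.    ,  0.    ,  1.    ]])}
{'time_s': 0.1, 'qpos': array([-1.3934,  0.1311,  1.4892, -0.    ,  1.523 , -0.0854]), 'qd': array([-0.0016, -0.0017, -0.0023,  0.0002,  0.0005, -0.0008]), 'joint_efforts': array([  0.0012, -57.0948, -50.1945,  -0.0002,   0.0081,   0.    ]), 'ee_pos': array([ 0.1558, -0.5789,  0.2413]), 'tcp_rot': array([-3.1128, -0.4115,  0.0002]), 'force': array([-0.4615,  0.3148, -0.1546]), 'moment': array([ 0.0222,  0.011 , -0.0265]), 'finger_force': 0.0, 'width': 1.0024640981525572}
```

View pics/scene0.png

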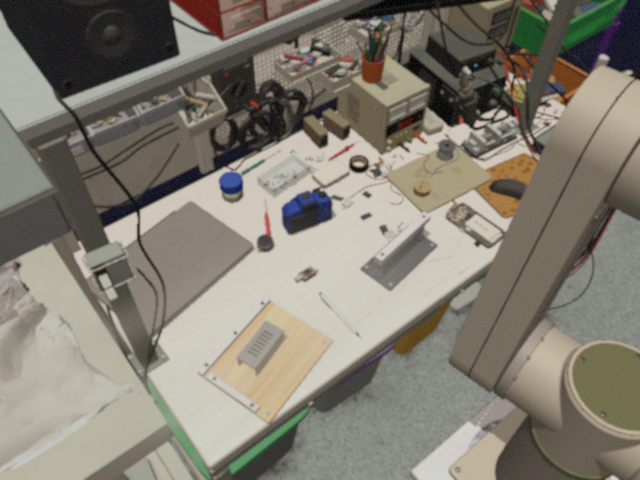

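View pics/side0.png

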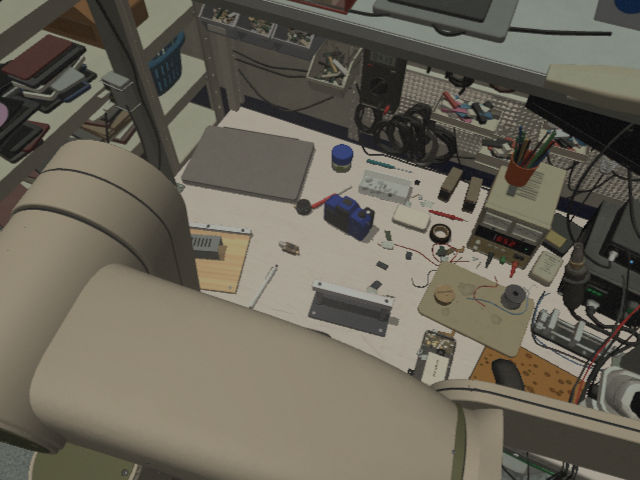

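The scene picture shows the board with corners near (267,301), (331,342), (270,417), (199,374) and the cover at about (262,347). The stand's bar runs from (384,249) to (427,216), and the pen lies at (340,314).

```bash
cat > h.py <<'E'
from rig import ctrl, optics
import cv2,numpy as np
from scipy.spatial.transform import Rotation as R
np.set_printoptions(precision=4,suppress=True)
def ray(c,p,z):
    """pixel -> world point on the plane at height z"""
    d=c["T"][:3,:3]@[(p[0]-c["cx"])/c["fx"],(p[1]-c["cy"])/c["fy"],1]; o=c["T"][:3,3]
    return o+d*(z-o[2])/d[2]
def rows(pos,yaw):
    """shift & turn in tool axes to reach world pos, tool down, tool y at yaw"""
    s=ctrl.read_state(); r=R.from_rotvec(s["tcp_rot"])
    y=np.array([np.cos(yaw),np.sin(yaw),0]); z=np.array([0,0,-1.]); g=R.from_matrix(np.c_[np.cross(y,z),y,z])
    return r.inv().apply(np.array(pos)-s["ee_pos"]),(r.inv()*g).as_rotvec()
def shot(n,f):
    c=optics.get_calibration(n); im=optics.camera(n)[:,:,::-1].copy(); cv2.imwrite(f"pics/{f}.png",im); return c,im
E
python3 - <<'E'
from h import *
c=optics.get_calibration("scene")
for p in [(267,301),(331,342),(270,417),(199,374)]: print("board",ray(c,p,.01))
for p in [(384,249),(427,216)]: print("bar",ray(c,p,.085))
for p in [(321,294),(359,336)]: print("pen",ray(c,p,.005))
print("cover",ray(c,(262,342),.046))
s=ctrl.read_state(); print(R.from_rotvec(s["tcp_rot"]).as_matrix())
c=optics.get_calibration("wrist"); r=R.from_rotvec(s["tcp_rot"]).as_matrix()
print("cam in tool",r.T@(c["T"][:3,3]-s["ee_pos"]),r.T@c["T"][:3,:3])
E
```

```bash
python3 - <<'E'
from h import *
for p,y in [((.5,-.17,.28),.07),((.49,.235,.26),.272)]: print(rows(p,y))
E
```

```text
(array([ 0.4386, -0.3055, -0.0381]), array([-0.0013, -0.0013, -1.3779]))
(array([ 0.5342, -0.6991, -0.0174]), array([-0.0012, -0.0014, -1.5799]))
```

The manual's scale: turns go in shares of 180 degrees. Converting my numbers, -1.378 rad / 3.1416 = -0.4386.

>>> tcp_steps([
  [0.44,-0.305,-0.038,0,0,-0.4386],
  [0.44,-0.305,-0.038,0,0,-0.4386],
  [0.44,-0.305,-0.038,0,0,-0.4386],
  [0.44,-0.305,-0.038,0,0,-0.4386],
  [0.44,-0.305,-0.038,0,0,-0.4386],
  [0.44,-0.305,-0.038,0,0,-0.4386],
  [0.44,-0.305,-0.038,0,0,-0.4386],
  [0.44,-0.305,-0.038,0,0,-0.4386],
  [0.44,-0.305,-0.038,0,0,-0.4386],
  [0.44,-0.305,-0.038,0,0,-0.4386],
])

```text
time_s: 1.1
ee_pos: [0.4787, -0.1966, 0.2776]
tcp_rot: [-2.136, -2.304, 0.0]
force: [1.1, -0.8, -0.1]
width: 1.001
finger_force: 0.0
```

>>> tcp_steps([
  [0,0,0,0,0,0],
  [0,0,0,0,0,0],
  [0,0,0,0,0,0],
])

```text
time_s: 1.4
ee_pos: [0.4773, -0.199, 0.2772]
tcp_rot: [-2.143, -2.297, 0.001]
force: [0.5, -0.3, -0.5]
width: 1.003
finger_force: 0.0
```

```bash
python3 - <<'E'
from h import *
print(ctrl.read_state()["ee_pos"])
shot("wrist","w1"); print(rows((.49,.235,.26),.272))
E
```

```text
[ 0.4773 -0.199   0.2772]
(array([0.4325, 0.0425, 0.0173]), array([-0.0008, -0.0001, -0.2036]))
```

View pics/w1.png

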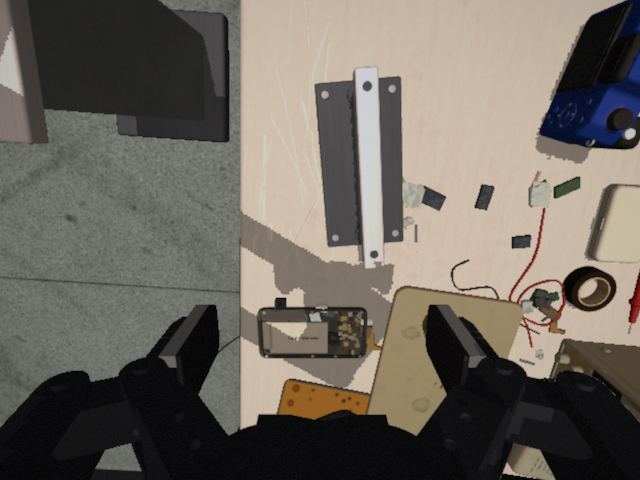

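The wrist view shows the stand: the bar's top runs from about (366,68) to (374,267), well clear of the fingers.

Converted, -0.204 rad / 3.1416 = -0.0649.

```bash
python3 - <<'E'
from h import *
im=cv2.imread("pics/w1.png"); c=optics.get_calibration("wrist")
roi=np.zeros(im.shape[:2],np.uint8); cv2.fillPoly(roi,[np.array([(340,55),(392,55),(400,280),(350,280)])],1)
h=cv2.cvtColor(im,cv2.COLOR_BGR2HSV)
print(h[150,370],h[60,345],h[150,340])
m=((h[...,2]>170)&(h[...,1]<25)).astype(np.uint8)*roi
n=max(cv2.findContours(m,0,2)[0],key=cv2.contourArea); r=cv2.minAreaRect(n); b=cv2.boxPoints(r); print(r,b)
P=np.array([ray(c,p,.085)for p in b]); print(P,P.mean(0),np.linalg.norm(P-np.roll(P,1,0),axis=1))
E
```

```text
[ 90   1 208] [ 15  45 203] [165  13  80]
((369.3707275390625, 167.12100219726562), (199.9556427001953, 21.188232421875), 88.09085083007812) [[355.4518  67.5516]
 [376.6282  66.8457]
 [383.2897 266.6904]
 [362.1133 267.3963]]
[[ 0.4961 -0.0722  0.085 ]
 [ 0.5135 -0.0705  0.085 ]
 [ 0.5402 -0.2461  0.085 ]
 [ 0.5197 -0.2482  0.085 ]] [ 0.5174 -0.1593  0.085 ] [0.1776 0.0175 0.1776 0.0206]
```

>>> tcp_steps([
  [0.43,0.043,0.017,0,0,-0.0649],
  [0.43,0.043,0.017,0,0,-0.0649],
  [0.43,0.043,0.017,0,0,-0.0649],
  [0.43,0.043,0.017,0,0,-0.0649],
  [0.43,0.043,0.017,0,0,-0.0649],
  [0.43,0.043,0.017,0,0,-0.0649],
  [0.43,0.043,0.017,0,0,-0.0649],
  [0.43,0.043,0.017,0,0,-0.0649],
  [0.43,0.043,0.017,0,0,-0.0649],
  [0.43,0.043,0.017,0,0,-0.0649],
])

```text
time_s: 2.45
ee_pos: [0.4904, 0.2356, 0.2601]
tcp_rot: [-1.895, -2.504, -0.0]
force: [0.1, -1.0, 0.1]
width: 0.999
finger_force: 0.0
```

>>> tcp_steps([
  [0,0,0,0,0,0],
  [0,0,0,0,0,0],
  [0,0,0,0,0,0],
])

```text
time_s: 2.75
ee_pos: [0.4911, 0.2318, 0.2608]
tcp_rot: [1.9, 2.501, -0.0]
force: [-0.9, 0.2, 0.5]
width: 0.999
finger_force: 0.0
```

```bash
python3 - <<'E'
from h import *
shot("wrist","w2")
E
```

```text
(no output)
```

View pics/w2.png

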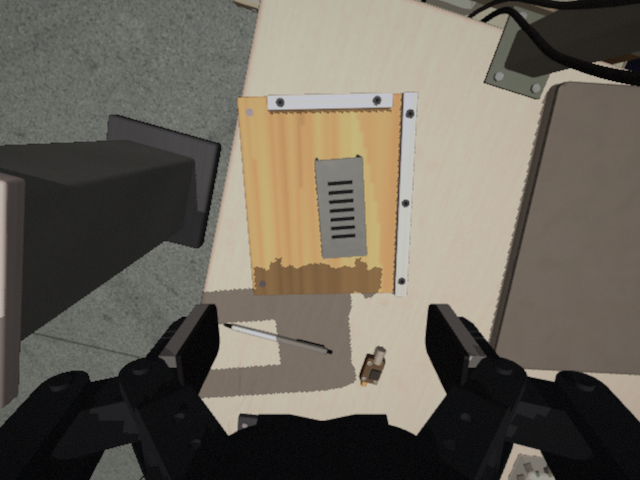

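The wrist view shows the cover's top with corners near (316,160), (362,157), (367,255), (323,258). The long fence is at columns 397–416 and rows 93–295, and the short fence at (268–392, 94–110).

```bash
cat >> h.py <<'E'
def rect(im,c,box,z,vmin,vmax,smax):
    """min-area rectangle of a grey thing within box (x0,y0,x1,y1) at height z: corners, centre, yaw of its long side, size"""
    h=cv2.cvtColor(im,cv2.COLOR_BGR2HSV); x0,y0,x1,y1=box; m=np.zeros(im.shape[:2],np.uint8)
    m[y0:y1,x0:x1]=((h[...,2]>=vmin)&(h[...,2]<=vmax)&(h[...,1]<=smax))[y0:y1,x0:x1]
    m=cv2.morphologyEx(m,cv2.MORPH_OPEN,np.ones((3,3)))
    n=max(cv2.findContours(m,0,2)[0],key=cv2.contourArea)
    P=np.array([ray(c,p,z)[:2] for p in n[:,0]])*1000
    r=cv2.minAreaRect(P.astype(np.float32)); b=cv2.boxPoints(r)
    e=b[1]-b[0],b[2]-b[1]; e=max(e,key=np.linalg.norm); e=e*np.sign(e[1])
    return dict(px=cv2.boxPoints(cv2.minAreaRect(n)).round().tolist(),c=np.array(r[0]),size=r[1],axis=np.arctan2(e[1],e[0])-np.pi/2)
E
python3 - <<'E'
from h import *
im=cv2.imread("pics/w2.png"); c=optics.get_calibration("wrist")
h=cv2.cvtColor(im,cv2.COLOR_BGR2HSV)
for p in [(340,170),(340,250),(408,150),(350,102),(320,220),(380,200),(300,150)]: print(p,h[p[1],p[0]])
print(rect(im,c,(300,140,385,275),.046,60,175,45))
print(rect(im,c,(385,85,425,305),.018,180,255,30))
print(rect(im,c,(262,88,393,118),.018,180,255,30))
E
```

```text
(340, 170) [ 23  18 129]
(340, 250) [ 19  16 124]
(408, 150) [ 60   3 195]
(350, 102) [ 90   3 194]
(320, 220) [ 26  15 119]
(380, 200) [ 18 113 196]
(300, 150) [ 17 120 187]
{'px': [[315.0, 160.0], [361.0, 157.0], [368.0, 254.0], [322.0, 258.0]], 'c': array([509.4389, 238.2269]), 'size': (45.126258850097656, 98.82591247558594), 'axis': np.float32(0.3506347)}
{'px': [[399.0, 200.0], [403.0, 116.0], [416.0, 117.0], [412.0, 201.0]], 'c': array([563.495 , 300.8134]), 'size': (13.14108657836914, 83.70169830322266), 'axis': np.float32(0.29336536)}
{'px': [[282.0, 92.0], [375.0, 90.0], [375.0, 107.0], [282.0, 109.0]], 'c': array([469.3194, 334.6985]), 'size': (90.94039154052734, 14.986833572387695), 'axis': np.float32(-1.2791722)}
```

```bash
python3 - <<'E'
from h import *
print(rows((.5094,.2382,.12),.351));print(rows((.5094,.2382,.034),.351))
E
```

```text
(array([0.0012, 0.0193, 0.1409]), array([ 0.0002,  0.0002, -0.0794]))
(array([0.0012, 0.0193, 0.2269]), array([ 0.0002,  0.0002, -0.0794]))
```

Converted, -0.08 rad / 3.1416 = -0.0255.

>>> tcp_steps([
  [0.001,0.019,0.05,0,0,-0.0255],
  [0.001,0.019,0.1,0,0,-0.0255],
  [0.001,0.019,0.14,0,0,-0.0255],
  [0.001,0.019,0.18,0,0,-0.0255],
  [0.001,0.019,0.2,0,0,-0.0255],
  [0.001,0.019,0.215,0,0,-0.0255],
  [0.001,0.019,0.227,0,0,-0.0255],
  [0.001,0.019,0.227,0,0,-0.0255],
  [0.001,0.019,0.227,0,0,-0.0255],
])

```text
time_s: 3.7
ee_pos: [0.5096, 0.2397, 0.0348]
tcp_rot: [1.795, 2.577, 0.002]
force: [0.4, -0.1, 1.1]
width: 1.002
finger_force: 0.0
```

```bash
python3 -c "
from h import *
print(rows((.5094,.2382,.034),.351))"
```

```text
(array([-0.0013, -0.0007,  0.0008]), array([ 0.0015, -0.    ,  0.0027]))
```

Close on the cover.

>>> tcp_steps([
  [0,0,0,0,0,0],
  [0,0,0,0,0,0],
  [0,0,0,0,0,0],
  [0,0,0,0,0,0],
  [0,0,0,0,0,0],
  [0,0,0,0,0,0],
  [0,0,0,0,0,0],
], aperture=0)

```text
time_s: 4.4
ee_pos: [0.5097, 0.2399, 0.035]
tcp_rot: [1.795, 2.577, 0.003]
force: [-0.4, -0.4, 6.5]
width: 0.526
finger_force: 62.1
```

```bash
python3 - <<'E'
from h import *
c,im=shot("wrist","w3"); print(rows((.5341,.2947,.034),.292), ctrl.read_state()["force"])
E
```

```text
(array([0.0429, 0.0419, 0.001 ]), array([ 0.0021, -0.0001,  0.0621])) [-1.0794 -0.4326  5.2697]
```

View pics/w3.png

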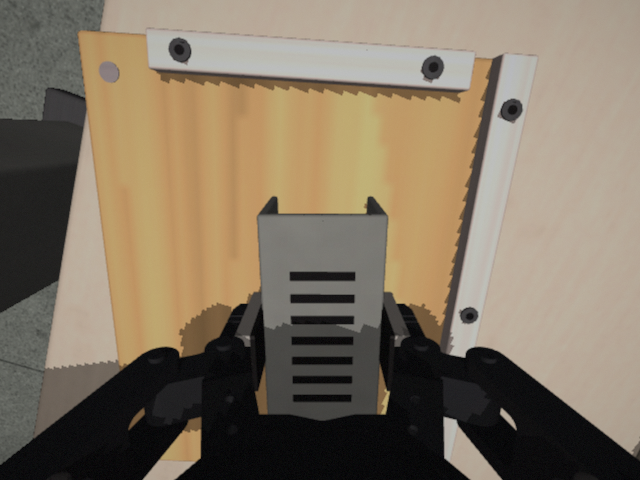

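The cover is gripped squarely and its end edge is at row 214. The short fence's inner edge runs from (150,70) to (470,90), and the long fence's inner edge from (495,60) to (450,345).

```bash
cat > gap.py <<'E'
from h import *
def edges(im,c):
    """fence inner-edge lines (top, z=.018) in world: (point, direction)"""
    h=cv2.cvtColor(im,cv2.COLOR_BGR2HSV); m=((h[...,2]>165)&(h[...,1]<22)).astype(np.uint8)
    m=cv2.morphologyEx(m,cv2.MORPH_CLOSE,np.ones((25,25)))
    return m
def fit(c,px,z):
    P=np.array([ray(c,p,z)[:2] for p in px],np.float32)*1000
    v=cv2.fitLine(P,cv2.DIST_HUBER,0,.01,.01).ravel(); return v[2:],v[:2]
E
python3 - <<'E'
from gap import *
im=cv2.imread("pics/w3.png"); c=optics.get_calibration("wrist"); s=ctrl.read_state()
h=cv2.cvtColor(im,cv2.COLOR_BGR2HSV)
print(h[60,300],h[77,300],h[84,300],h[150,500],h[150,487],h[150,480],h[230,320],h[214:206:-1,320,2], h[320,225])
m=((h[...,2]>150)&(h[...,1]<30))
sp=[(x,np.where(m[20:110,x])[0].max()+20.5) for x in range(200,415,5)]
lp=[(430+np.where(m[y,430:560])[0].min()-.5,y) for y in range(130,300,5)]
ps,ds=fit(c,sp,.018); pl,dl=fit(c,lp,.018)
print(sp[::12],lp[::12]); print("short",ps,ds,"long",pl,dl)
r=R.from_rotvec(s["tcp_rot"]).as_matrix(); 
yl=np.arctan2(dl[1],dl[0])%np.pi-np.pi/2; ys=np.arctan(ds[1]/ds[0]); yt=np.arctan2(r[1,1],r[0,1]); print("yaw long,short,tool",yl,ys,yt)
ex=np.array([np.cos(yl),np.sin(yl)]); ey=np.array([-ex[1],ex[0]])
end=ray(c,(322,213.5),.046)[:2]*1000; L=ray(c,(260.0,214),.046)[:2]*1000; Rr=ray(c,(386.5,213),.046)[:2]*1000
t=r[:2,0]; cen=(L+Rr)/2-50*t; print("width",np.linalg.norm(L-Rr),"cover centre",cen,"tcp",s["ee_pos"])
tgt_x=pl@ex-23; tgt_y=ps@ey-50; tgt=tgt_x*ex+tgt_y*ey
d=(tgt-cen)/1000; print("target",tgt,"shift tool",r.T@np.r_[d,0],"in board",d@ex,d@ey)
E
```

```text
[ 23  12 187] [  8  33 172] [ 16 122 117] [ 39   9 190] [ 23  12 189] [ 7 32 72] [ 19  16 124] [ 73 146 193 192 192 192 193 192] [ 16 121 116]
[(200, np.float64(69.5)), (260, np.float64(73.5)), (320, np.float64(78.5)), (380, np.float64(82.5))] [(np.float64(489.5), 130), (np.float64(478.5), 190), (np.float64(466.5), 250)]
short [481.1183 330.1997] [0.9579 0.287 ] long [560.1004 287.627 ] [ 0.2821 -0.9594]
yaw long,short,tool 0.2860093 0.29112872 0.35411399665928833
width 43.74577523018775 cover centre [510.6109 238.5672] tcp [0.5097 0.2399 0.0349]
target [534.3315 293.7311] shift tool [0.0435 0.0414 0.0001] in board 0.03832016799544225 0.046230798107223976
```

Converted, 0.065 rad / 3.1416 = 0.0207.

>>> tcp_steps([
  [0.005,0.005,0,0,0,0.0095],
  [0.012,0.012,0,0,0,0.0207],
  [0.02,0.019,0,0,0,0.0207],
  [0.028,0.027,0,0,0,0.0207],
  [0.035,0.034,0,0,0,0.0207],
  [0.039,0.038,0,0,0,0.0207],
  [0.039,0.038,0,0,0,0.0207],
  [0.039,0.038,0,0,0,0.0207],
])

```text
time_s: 5.25
ee_pos: [0.532, 0.2901, 0.035]
tcp_rot: [1.877, 2.517, 0.004]
force: [1.2, 1.1, 4.1]
width: 0.526
finger_force: 62.0
```

```bash
python3 - <<'E'
from h import *
c,im=shot("wrist","w4"); print(rows((.5343,.2937,.034),.2895), ctrl.read_state()["force"])
E
```

```text
(array([0.0028, 0.0032, 0.0011]), array([ 0.0029, -0.0006, -0.0003])) [1.736  2.4558 5.8191]
```

View pics/w4.png

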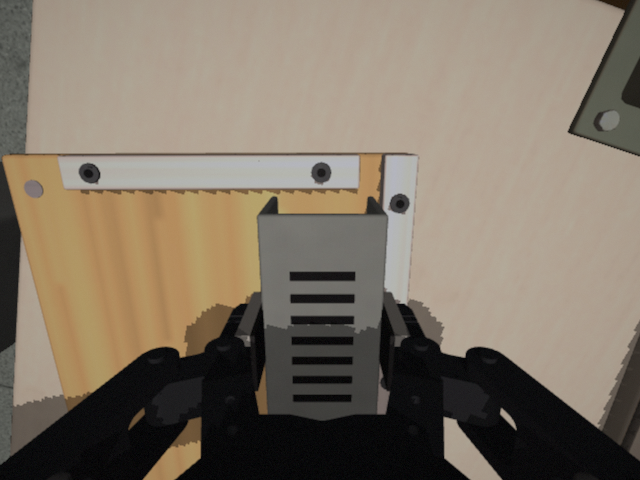

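The cover is now square to the fences and about 3 mm off each: its end is at row 214 and the short fence's edge at row 188. Next I'll push against the long fence, watching the force.

>>> tcp_steps([
  [0,0.001,0,0,0,0],
  [0,0.002,0,0,0,0],
  [0,0.003,0,0,0,0],
  [0,0.003,0,0,0,0],
])

```text
time_s: 5.7
ee_pos: [0.5334, 0.2904, 0.035]
tcp_rot: [-1.878, -2.518, 0.001]
force: [-7.3, -1.3, 13.1]
width: 0.522
finger_force: 62.9
```

>>> tcp_steps([
  [0,0.0005,0,0,0,0],
  [0,0.001,0,0,0,0],
  [0,0.001,0,0,0,0],
])

```text
time_s: 6.0
ee_pos: [0.5342, 0.2907, 0.035]
tcp_rot: [-1.878, -2.518, 0.001]
force: [-8.3, -2.3, 13.8]
width: 0.526
finger_force: 62.9
```

>>> tcp_steps([
  [0,0.0005,0,0,0,0],
  [0,0.001,0,0,0,0],
  [0,0.001,0,0,0,0],
])

```text
time_s: 6.3
ee_pos: [0.5347, 0.2907, 0.035]
tcp_rot: [-1.877, -2.517, 0.003]
force: [-10.2, -3.3, 16.2]
width: 0.525
finger_force: 63.5
```

>>> tcp_steps([
  [0.001,0,0,0,0,0],
  [0.002,0,0,0,0,0],
  [0.003,0,0,0,0,0],
  [0.003,0,0,0,0,0],
])

```text
time_s: 6.7
ee_pos: [0.5347, 0.291, 0.035]
tcp_rot: [1.877, 2.517, -0.007]
force: [-7.7, -15.4, 18.6]
width: 0.523
finger_force: 63.6
```

>>> tcp_steps([
  [0.0005,0,0,0,0,0],
  [0.001,0.001,0,0,0,0],
  [0.001,0.001,0,0,0,0],
])

```text
time_s: 7.0
ee_pos: [0.5347, 0.2911, 0.035]
tcp_rot: [1.878, 2.517, -0.011]
force: [-12.1, -21.9, 23.8]
width: 0.522
finger_force: 64.1
```

>>> tcp_steps([
  [0.0005,0,0,0,0,0],
  [0.001,0.001,0,0,0,0],
  [0.0015,0.001,0,0,0,0],
  [0.0015,0.001,0,0,0,0],
])

```text
time_s: 7.4
ee_pos: [0.5348, 0.2912, 0.035]
tcp_rot: [1.878, 2.516, -0.016]
force: [-15.4, -29.9, 30.3]
width: 0.53
finger_force: 64.9
```

```bash
python3 - <<'E'
from h import *
s=ctrl.read_state();r=R.from_rotvec(s["tcp_rot"]); print(r.inv().apply(s["force"]),rows((.5343,.2937,.034),.2895))
E
```

```text
[-24.4773 -23.4509 -30.0019] (array([0.0025, 0.0002, 0.001 ]), array([-0.007 ,  0.0074, -0.0009]))
```

>>> tcp_steps([
  [-0.002,-0.002,0,0,0,0],
  [-0.0045,-0.0035,0,0,0,0],
  [-0.0045,-0.0035,0,0,0,0],
])

```text
time_s: 7.7
ee_pos: [0.5345, 0.2908, 0.035]
tcp_rot: [1.878, 2.517, 0.001]
force: [-2.0, -3.3, 10.3]
width: 0.528
finger_force: 62.6
```

>>> tcp_steps([
  [0,0,0,0,0,0],
  [0,0,0,0,0,0],
  [0,0,0,0,0,0],
  [0,0,0,0,0,0],
  [0,0,0,0,0,0],
], aperture=1)

```text
time_s: 8.2
ee_pos: [0.5337, 0.2912, 0.0334]
tcp_rot: [-1.878, -2.518, 0.001]
force: [0.4, 0.2, -0.5]
width: 0.997
finger_force: 0.0
```

>>> tcp_steps([
  [0,0,-0.04,0,0,0],
  [0,0,-0.08,0,0,0],
  [0,0,-0.1,0,0,0],
  [0,0,-0.1,0,0,0],
  [0,0,-0.1,0,0,0],
])

```text
time_s: 8.7
ee_pos: [0.5341, 0.2913, 0.1338]
tcp_rot: [1.878, 2.518, 0.001]
force: [-0.1, 0.4, -1.0]
width: 1.0
finger_force: 0.0
```

```bash
python3 - <<'E'
from h import *
c,im=shot("wrist","w5"); cv2.imwrite("pics/w5c.png",cv2.resize(im[80:380,180:480],(600,600)))
E
```

```text
(no output)
```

View pics/w5c.png

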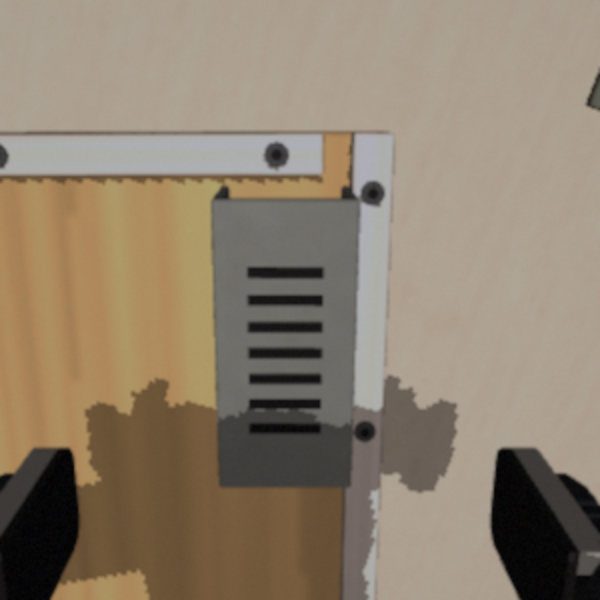

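The view shows the cover beside the long fence, and there may be a small gap between its end (crop row 198, legs up to 187) and the short fence (row 178). I'll measure it.

```bash
cat > m5.py <<'E'
from h import *
import sys
def fit(c,px,z):
    P=np.array([ray(c,p,z)[:2] for p in px],np.float32)*1000
    v=cv2.fitLine(P,cv2.DIST_HUBER,0,.01,.01).ravel(); return v[2:],v[:2]
im=cv2.imread(f"pics/{sys.argv[1]}.png"); c=optics.get_calibration("wrist")
h=cv2.cvtColor(im,cv2.COLOR_BGR2HSV)
g=((h[...,1]<40)&(h[...,2]>50)&(h[...,2]<165)).astype(np.uint8); w=(h[...,2]>170)&(h[...,1]<22)
# cover top: largest grey blob nearby
box=rect(im,c,(270,150,380,340),.046,105,160,30); print("cover",box)
S=[(x,80+np.where(w[80:185,x])[0].max()+.5) for x in list(range(200,300,4))+list(range(326,338,4))]
Lr=[(y,np.where(w[y,345:400])[0]) for y in range(150,165,2)]
L=[(345+q.min()-.5,y) for y,q in Lr if len(q)]
E=[(x,170+np.where(g[170:200,x])[0].min()-.5) for x in range(296,350,4)]
ps,ds=fit(c,S,.018); pe,de=fit(c,E,.046)
yl=np.arctan(ds[1]/ds[0]); ex=np.array([np.cos(yl),np.sin(yl)]); ey=np.array([-ex[1],ex[0]])
pl=np.mean([ray(c,p,.018)[:2]*1000 for p in L],0)
print("S",S[::9],"E",E[::5],"L",L[:3]); print("short yaw",yl,"end yaw",np.arctan(de[1]/de[0]))
print("gap end",(ps-pe)@ey,"centre to long face (23 if flush)",(pl-box["c"])@ex,"centre to short (50)",(ps-box["c"])@ey)
E
python3 m5.py w5
```

```text
cover {'px': [[286.0, 181.0], [360.0, 181.0], [360.0, 292.0], [286.0, 292.0]], 'c': array([531.2012, 300.0818]), 'size': (45.462276458740234, 74.1356430053711), 'axis': np.float32(0.2899208)}
S [(200, np.float64(166.5)), (236, np.float64(165.5)), (272, np.float64(165.5)), (334, np.float64(165.5))] E [(296, np.float64(179.5)), (316, np.float64(179.5)), (336, np.float64(179.5))] L [(np.float64(357.5), 150), (np.float64(357.5), 152), (np.float64(357.5), 154)]
short yaw 0.28988516 end yaw 0.28991714
gap end 5.7757053 centre to long face (23 if flush) 23.264855115227274 centre to short (50) 43.75186606310854
```

There is still a gap of about 4 mm at the short fence: the push along it jammed on friction from pressing both the board and the long fence. I'll regrip and push along the long fence only.

>>> tcp_steps([
  [0,0,0.04,0,0,0],
  [0,0,0.08,0,0,0],
  [0,0,0.1,0,0,0],
  [0,0,0.1,0,0,0],
])

```text
time_s: 9.15
ee_pos: [0.5291, 0.2891, 0.0271]
tcp_rot: [-1.875, -2.514, 0.016]
force: [-0.4, -0.4, 0.6]
width: 0.998
finger_force: 0.0
```

>>> tcp_steps([
  [0,0,0,0,0,0],
  [0,0,0,0,0,0],
  [0,0,0,0,0,0],
  [0,0,0,0,0,0],
  [0,0,0,0,0,0],
], aperture=0)

```text
time_s: 9.65
ee_pos: [0.5345, 0.2916, 0.0359]
tcp_rot: [1.878, 2.518, 0.002]
force: [-3.8, -2.5, 7.0]
width: 0.519
finger_force: 62.2
```

>>> tcp_steps([
  [0.001,0,0,0,0,0],
  [0.002,0,0,0,0,0],
  [0.002,0,0,0,0,0],
])

```text
time_s: 9.95
ee_pos: [0.5343, 0.2923, 0.0358]
tcp_rot: [1.877, 2.516, 0.0]
force: [-3.6, -8.0, 6.7]
width: 0.527
finger_force: 62.3
```

>>> tcp_steps([
  [0.001,0,0,0,0,0],
  [0.002,0,0,0,0,0],
  [0.002,0,0,0,0,0],
])

```text
time_s: 10.25
ee_pos: [0.5338, 0.2942, 0.0359]
tcp_rot: [1.877, 2.516, 0.0]
force: [-3.6, -7.1, 8.2]
width: 0.525
finger_force: 62.3
```

>>> tcp_steps([
  [0.001,0,0,0,0,0],
  [0.002,0,0,0,0,0],
  [0.002,0,0,0,0,0],
])

```text
time_s: 10.55
ee_pos: [0.5332, 0.296, 0.0359]
tcp_rot: [1.877, 2.516, -0.0]
force: [-2.9, -8.9, 7.4]
width: 0.524
finger_force: 62.3
```

>>> tcp_steps([
  [0.001,0,0,0,0,0],
  [0.0015,0,0,0,0,0],
  [0.0015,0,0,0,0,0],
])

```text
time_s: 10.85
ee_pos: [0.5332, 0.2962, 0.0359]
tcp_rot: [1.877, 2.515, -0.002]
force: [-1.5, -13.6, 9.6]
width: 0.525
finger_force: 62.5
```

>>> tcp_steps([
  [0.001,0,0,0,0,0],
  [0.0015,0,0,0,0,0],
  [0.0015,0,0,0,0,0],
])

```text
time_s: 11.15
ee_pos: [0.5331, 0.2964, 0.036]
tcp_rot: [1.876, 2.514, -0.004]
force: [-1.9, -19.3, 10.2]
width: 0.523
finger_force: 62.7
```

>>> tcp_steps([
  [-0.002,0.001,0,0,0,0],
  [-0.002,0.002,0,0,0,0],
  [-0.002,0.002,0,0,0,0],
])

```text
time_s: 11.45
ee_pos: [0.5333, 0.2962, 0.0359]
tcp_rot: [1.878, 2.518, -0.007]
force: [-13.9, -16.2, 17.7]
width: 0.526
finger_force: 63.5
```

>>> tcp_steps([
  [-0.0015,-0.001,0,0,0,0],
  [-0.0015,-0.0015,0,0,0,0],
  [-0.0015,-0.0015,0,0,0,0],
])

```text
time_s: 11.75
ee_pos: [0.5332, 0.2961, 0.0358]
tcp_rot: [1.878, 2.517, -0.0]
force: [-6.9, -7.1, 8.4]
width: 0.524
finger_force: 62.5
```

>>> tcp_steps([
  [0,0,0,0,0,0],
  [0,0,0,0,0,0],
  [0,0,0,0,0,0],
  [0,0,0,0,0,0],
  [0,0,0,0,0,0],
], aperture=1)

```text
time_s: 12.25
ee_pos: [0.5329, 0.2968, 0.0337]
tcp_rot: [1.878, 2.518, 0.0]
force: [0.7, -0.7, -0.1]
width: 0.997
finger_force: 0.0
```

>>> tcp_steps([
  [0,0,-0.04,0,0,0],
  [0,0,-0.08,0,0,0],
  [0,0,-0.1,0,0,0],
  [0,0,-0.1,0,0,0],
  [0,0,-0.1,0,0,0],
])

```text
time_s: 12.75
ee_pos: [0.533, 0.2968, 0.1338]
tcp_rot: [1.878, 2.518, 0.001]
force: [0.1, -1.4, 0.1]
width: 0.999
finger_force: 0.0
```

```bash
python3 - <<'E'
from h import *
c,im=shot("wrist","w6"); cv2.imwrite("pics/w6c.png",cv2.resize(im[130:330,240:440],(600,600),interpolation=cv2.INTER_CUBIC))
E
python3 m5.py w6
```

```text
cover {'px': [[285.0, 182.0], [358.0, 182.0], [358.0, 291.0], [285.0, 291.0]], 'c': array([529.7159, 305.4348]), 'size': (45.498104095458984, 72.95584869384766), 'axis': np.float32(0.2939912)}
S [(200, np.float64(174.5)), (236, np.float64(174.5)), (272, np.float64(174.5)), (334, np.float64(173.5))] E [(296, np.float64(181.5)), (316, np.float64(169.5)), (336, np.float64(181.5))] L [(np.float64(356.5), 156), (np.float64(356.5), 158), (np.float64(356.5), 160)]
short yaw 0.28988442 end yaw 0.2987309
gap end 0.87908554 centre to long face (23 if flush) 23.070606249873904 centre to short (50) 37.64075510304792
```

View pics/w6c.png

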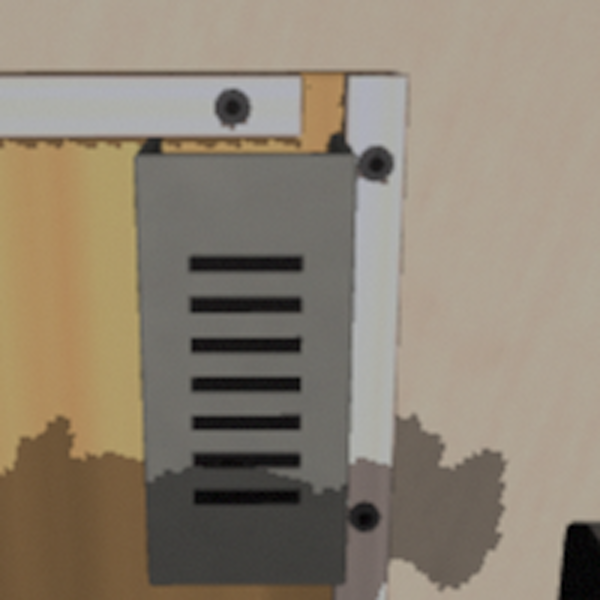

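The cover's legs meet the short fence's edge (crop row 138) and its side lies on the long fence. The 19 N stop confirms contact, so it is flush and released. I'll refine the stand's pose from w1, using the wrist pose at that time.

>>> tcp_steps([
  [0,0,0.04,0,0,0],
  [0,0,0.08,0,0,0],
  [0,0,0.1,0,0,0],
  [0,0,0.1,0,0,0],
  [0,0,0.1,0,0,0],
])

```text
time_s: 13.3
ee_pos: [0.5318, 0.2962, 0.0324]
tcp_rot: [-1.878, -2.517, 0.004]
force: [0.4, 0.6, 0.6]
width: 1.0
finger_force: 0.0
```

>>> tcp_steps([
  [0,0,0,0,0,0],
  [0,0,0,0,0,0],
  [0,0,0,0,0,0],
  [0,0,0,0,0,0],
  [0,0,0,0,0,0],
  [0,0,0,0,0,0],
], aperture=0)

```text
time_s: 13.9
ee_pos: [0.5329, 0.2968, 0.0356]
tcp_rot: [1.878, 2.518, 0.0]
force: [-6.2, -2.3, 10.6]
width: 0.526
finger_force: 62.8
```

>>> tcp_steps([
  [0,0,-0.01,0,0,0],
  [0,0,-0.03,0,0,0],
  [0,0,-0.06,0,0,0],
  [0,0,-0.09,0,0,0],
  [0,0,-0.12,0,0,0],
  [0,0,-0.12,0,0,0],
  [0,0,-0.12,0,0,0],
])

```text
time_s: 14.6
ee_pos: [0.5337, 0.297, 0.1553]
tcp_rot: [1.878, 2.517, 0.004]
force: [-0.6, 0.4, -1.4]
width: 0.521
finger_force: 61.7
```

```bash
python3 - <<'E'
from h import *
im=cv2.imread("pics/w1.png"); s=ctrl.read_state(); c=optics.get_calibration("wrist")
r=R.from_rotvec(s["tcp_rot"]).as_matrix(); X=np.eye(4); X[:3,:3]=r; X[:3,3]=s["ee_pos"]; K=np.linalg.inv(X)@c["T"]
Y=np.eye(4); Y[:3,:3]=R.from_rotvec([-2.143,-2.297,.001]).as_matrix(); Y[:3,3]=[.4773,-.199,.2772]; c["T"]=Y@K
h=cv2.cvtColor(im,cv2.COLOR_BGR2HSV)
m=((h[...,2]>170)&(h[...,1]<25))
for z,L,Rr in [(.085,350,392)]:
    e=[(y,L+np.where(m[y,L:Rr])[0]) for y in range(75,260,5)]
    for k in (0,1):
        P=np.array([ray(c,((q.min()-.5) if k==0 else (q.max()+.5),y),z)[:2] for y,q in e],np.float32)
        v=cv2.fitLine(P*1000,cv2.DIST_HUBER,0,.01,.01).ravel(); print("bar edge",v,"tool yaw",np.arctan(-v[0]/v[1]))
for a,b in [((317,84),(330,246)),((399.5,77),(402,241))]:
    d=ray(c,a,.008)-ray(c,b,.008); print("base edge yaw",np.arctan(-d[0]/d[1]),np.linalg.norm(d))
q=[ray(c,p,.008) for p in[(324,95),(392,89),(398,233),(335,238)]]; print("bolts",np.array(q),np.mean(q,0))
E
```

```text
bar edge [   0.1525   -0.9883  507.8682 -149.7611] tool yaw 0.153092
bar edge [   0.1433   -0.9897  528.3704 -170.0746] tool yaw 0.1437454
base edge yaw 0.1529290341034879 0.17727802962903666
base edge yaw 0.15135445742014994 0.1777046977585008
bolts [[ 0.4716 -0.088   0.008 ]
 [ 0.5418 -0.0773  0.008 ]
 [ 0.5688 -0.2316  0.008 ]
 [ 0.4957 -0.2429  0.008 ]] [ 0.5195 -0.1599  0.008 ]
```

```bash
python3 - <<'E'
from h import *
c,im=shot("wrist","w7"); s=ctrl.read_state(); r=R.from_rotvec(s["tcp_rot"])
z=s["ee_pos"][2]+.0104
h=cv2.cvtColor(im,cv2.COLOR_BGR2HSV)
print(h[205:222:1,310].tolist())
print(r.inv().apply(ray(c,(322,213.5),z)-s["ee_pos"]))
print(rows((.5185,-.1596,.155),.151))
E
```

```text
[[17, 116, 200], [17, 117, 200], [17, 117, 200], [17, 117, 200], [17, 117, 199], [17, 117, 199], [17, 117, 200], [17, 117, 200], [17, 117, 198], [17, 117, 200], [17, 118, 199], [17, 117, 200], [17, 113, 167], [17, 76, 97], [24, 14, 90], [30, 14, 112], [26, 14, 124]]
[ 0.048   0.001  -0.0104]
(array([-0.4332, -0.1436, -0.0015]), array([ 0.0002, -0.    ,  0.138 ]))
```

Converted, 0.138 rad / 3.1416 = 0.0439.

>>> tcp_steps([
  [-0.43,-0.144,0,0,0,0.0439],
  [-0.43,-0.144,0,0,0,0.0439],
  [-0.43,-0.144,0,0,0,0.0439],
  [-0.43,-0.144,0,0,0,0.0439],
  [-0.43,-0.144,0,0,0,0.0439],
  [-0.43,-0.144,0,0,0,0.0439],
  [-0.43,-0.144,0,0,0,0.0439],
  [-0.43,-0.144,0,0,0,0.0439],
  [-0.43,-0.144,0,0,0,0.0439],
  [-0.43,-0.144,0,0,0,0.0439],
])

```text
time_s: 15.65
ee_pos: [0.5156, -0.1617, 0.152]
tcp_rot: [-2.053, -2.376, 0.004]
force: [0.1, 0.3, -1.6]
width: 0.524
finger_force: 61.8
```

>>> tcp_steps([
  [0,0,0,0,0,0],
  [0,0,0,0,0,0],
  [0,0,0,0,0,0],
])

```text
time_s: 15.95
ee_pos: [0.5172, -0.1549, 0.153]
tcp_rot: [-2.044, -2.384, 0.0]
force: [0.0, -0.3, -1.1]
width: 0.525
finger_force: 61.8
```

```bash
python3 - <<'E'
from h import *
print(rows((.518,-.1561,.155),.151)); c,im=shot("wrist","w8")
c2,i2=shot("side","s8"); cv2.imwrite("pics/v8.png",np.hstack([cv2.resize(im,(400,300)),cv2.resize(i2[210:360,270:470],(400,300))]))
E
```

```text
(array([-0.0013,  0.0006, -0.002 ]), array([-0.001 , -0.001 ,  0.0019]))
```

View pics/v8.png

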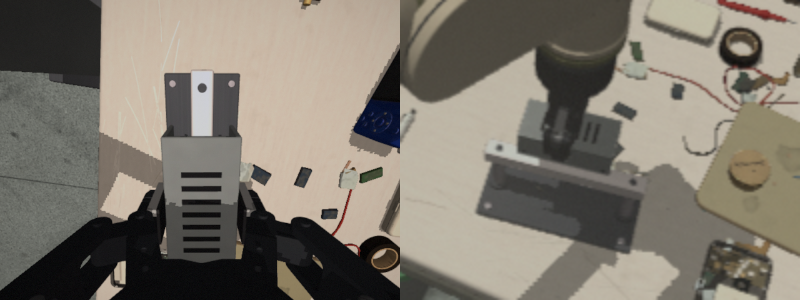

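The wrist half shows the bar (columns 191–213) centred under the cover (162–240) and in line with it. Now I'll lower it.

>>> tcp_steps([
  [0,0,0.02,0,0,0],
  [0,0,0.04,0,0,0],
  [0,0,0.055,0,0,0],
  [0,0,0.065,0,0,0],
  [0,0,0.07,0,0,0],
  [0,0,0.07,0,0,0],
  [0,0,0.07,0,0,0],
])

```text
time_s: 16.75
ee_pos: [0.5179, -0.1567, 0.0844]
tcp_rot: [2.047, 2.382, 0.001]
force: [0.3, 0.2, -1.4]
width: 0.525
finger_force: 61.8
```

>>> tcp_steps([
  [0,0,0.001,0,0,0],
  [0,0,0.002,0,0,0],
  [0,0,0.003,0,0,0],
  [0,0,0.003,0,0,0],
])

```text
time_s: 17.15
ee_pos: [0.5173, -0.1565, 0.0807]
tcp_rot: [-2.048, -2.383, -0.0]
force: [0.7, 0.0, -2.0]
width: 0.521
finger_force: 61.8
```

>>> tcp_steps([
  [0,0,0.001,0,0,0],
  [0,0,0.002,0,0,0],
  [0,0,0.002,0,0,0],
])

```text
time_s: 17.45
ee_pos: [0.5172, -0.1565, 0.0785]
tcp_rot: [-2.047, -2.382, 0.0]
force: [-0.4, -0.4, -1.2]
width: 0.52
finger_force: 61.8
```

>>> tcp_steps([
  [0,0,0.001,0,0,0],
  [0,0,0.001,0,0,0],
])

```text
time_s: 17.65
ee_pos: [0.5174, -0.1566, 0.0776]
tcp_rot: [-2.048, -2.383, 0.0]
force: [0.2, 0.2, -1.1]
width: 0.525
finger_force: 61.9
```

>>> tcp_steps([
  [0,0,0.0005,0,0,0],
  [0,0,0.001,0,0,0],
  [0,0,0.001,0,0,0],
])

```text
time_s: 17.95
ee_pos: [0.5174, -0.1566, 0.0775]
tcp_rot: [-2.047, -2.383, 0.0]
force: [-3.8, 2.0, 7.5]
width: 0.528
finger_force: 62.7
```

```bash
python3 -c "
from h import *
s=ctrl.read_state();print(s['ee_pos'],s['force'],s['moment'])"
```

```text
[ 0.5174 -0.1566  0.0775] [-3.7676  2.0029  7.5433] [ 0.2577  0.6707 -0.0426]
```

Contact came at exactly the expected height. Release and lift away.

>>> tcp_steps([
  [0,0,0,0,0,0],
  [0,0,0,0,0,0],
  [0,0,0,0,0,0],
  [0,0,0,0,0,0],
  [0,0,0,0,0,0],
  [0,0,0,0,0,0],
], aperture=1)

```text
time_s: 18.55
ee_pos: [0.5174, -0.1566, 0.0766]
tcp_rot: [-2.048, -2.383, 0.0]
force: [0.7, 0.4, 0.2]
width: 1.003
finger_force: 0.0
```

>>> tcp_steps([
  [0,0,-0.01,0,0,0],
  [0,0,-0.03,0,0,0],
  [0,0,-0.06,0,0,0],
  [0,0,-0.1,0,0,0],
  [0,0,-0.14,0,0,0],
  [0,0,-0.14,0,0,0],
  [0,0,-0.14,0,0,0],
  [0,0,-0.14,0,0,0],
])

```text
time_s: 19.35
ee_pos: [0.5168, -0.1563, 0.2159]
tcp_rot: [-2.047, -2.382, 0.001]
force: [-0.4, 0.2, -0.2]
width: 1.002
finger_force: 0.0
```

```bash
python3 - <<'E'
from h import *
c,im=shot("wrist","w9")
c2,i2=shot("side","s9"); cv2.imwrite("pics/v9.png",np.hstack([cv2.resize(im,(400,300)),cv2.resize(i2[210:360,270:470],(400,300))]))
print(rect(im,c,(230,100,420,370),.088,90,165,30))
E
```

```text
{'px': [[292.0, 174.0], [354.0, 174.0], [354.0, 282.0], [292.0, 282.0]], 'c': array([ 516.8807, -152.6474]), 'size': (45.854305267333984, 84.56869506835938), 'axis': np.float32(0.15400267)}
```

View pics/v9.png

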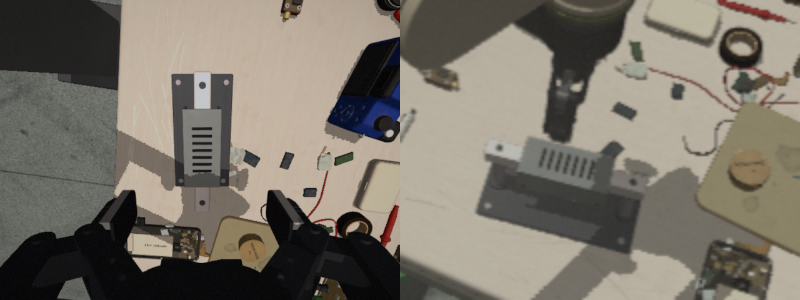

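The cover hangs level astride the bar and in line with it (yaw 0.154 against 0.151), about at its middle, and the gripper is clear.

```bash
python3 -c "
from rig import ctrl, optics
print(ctrl.close_job())"
```

```text
the job is handed in; nothing more can be done
None
```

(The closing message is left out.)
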